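Scoop kiln props from a tilt-out bin into the setting tray

ROBOT

A 6-joint arm with a two-finger parallel gripper is mounted at the origin on a cart in front of the work surface, level with it; the furniture and walls round the work are solid. World frame = base frame: x ahead of the robot, y to its left, z up, the work surface at z = 0. Lengths are in m, angles in rad, forces in N, time in s.
With the tool pointing down it reaches from about 0.325 to 0.775 m from the base axis. Payload 9.3 kg.
Tool frame: the origin (TCP) lies midway between the tips of the shut fingers; the grasp point (between the pads) lies env.pinch_z behind it (env.pinch_z is the distance from the TCP to the grasp point, in m); z points along the fingers, y is the line along which they close (so a half turn about z gives the same grasp; the last joint's range is limited). The gripper opens to 85 mm and grips with 20 to 120 N. Pads are 22 mm wide; open, the fingers measure 114 mm over their backs; the gripper's body (76 mm by 85 mm) begins 54 mm behind the grasp point. The pads swing forward as they close: fully open they stand 13 mm farther back than shut.
Start: joints at [1.051, 0.259, 0.021, 1.334, 0, 1.418], TCP at [0.197, 0.513, 0.231] pointing down, gripper open.
Joint ranges: [-3.04, 3.04], [-0.91, 1.82], [-1.04, 1.36], [-1.92, 1.95], [-1.52, 1.45], [-3.14, 3.14]. Speed limits (rad/s): [2.22, 2.22, 2.79, 3.14, 3.14, 3.14].

INTERFACE

Orientations are given as a rotation vector (axis times angle).
In Python, from plant import env, kin, read_camera, hand_in, search_frame, silhouettes, mark_of gives the robot as it stands. Calls block until the motion is done:
- env.move_pose(position, orientation): joint-space move of the TCP to a pose.
- env.servo_line(position, vel=0.15, attitude=None, stop_force=None): straight line of the TCP; attitude=None keeps the orientation; vel is the mean speed in m/s. With stop_force (N) it stops when the force on the tool has changed by that much, and returns True; else False.
- env.movej(angles): joint-space move.
- env.command_gripper(opening, newtons=None): finger opening in m; newtons is the grip in N (None keeps the last); returns when the fingers have stopped.
- env.pause(seconds).
- kin.inverse_kinematics(position, orientation): joint angles nearest the present ones, or None.
- env.get_obs(): the state.
- read_camera(name): name is "scene" or "top" or "wrist"; returns a dict with "pixels" (400x640x3 uint8, red, green, blue), "camera_matrix" (3x3 intrinsics, pixels), "extrinsics" (4x4, takes a point from camera to world coordinates); the wrist camera has in their place "mount" (4x4, takes a point from camera to tool coordinates, whose origin is the TCP and whose axes are the flange's). Camera axes: x right, y down, z forward; pixel columns grow to the right and rows downward; lengths in m; the calibration is good to about 2 mm. A picture is of the moment at which its call begins: read the wrist's pose just before it. There is no depth.
A pose or a line that the arm cannot do raises env.Unreachable and nothing moves.
- hand_in(): hands the job in; it is judged then, once.
Trained networks look in the newest picture that a camera, given by its name, has taken for a name from the list of things; names that differ only in an ending like _2 or _b are one class to them, and where a whole thing is asked for, a point or a joint stands for the part that bears it (a point fixed in the world has none). Each returns a list of dicts, best first, with "confidence" (0 to 1); they miss things now and then, are a little off and sometimes report something else, mostly with a low value. They report only what shows in the picture. A call takes as long as a camera call. They do not tell look-alikes from the thing itself.
- search_frame(camera, label): "extent" ([left, top, right, bottom] in pixels, round what is visible of it).
- silhouettes(camera, label): "region" (400x640 bool, what is visible of it) and "extent" ([left, top, right, bottom] in pixels, round what is visible of it).
- mark_of(camera, label): "point" ([column, row] in pixels: a listed point, or the origin of a listed thing).
The state is a dict: "time": time; "joints": joint angles; "dq": joint speeds; "effort": joint torques, N m; "position": TCP position; "tool_rot": TCP orientation; "wrist_force": force on the tool from outside, world axes, zero at the start; "torque": the same for the moment, N m; "opening": finger opening in m; "grip_force": force on a finger pad.
Only numpy, scipy, OpenCV 4.12 (cv2) and the standard library are available. Lean on these libraries where they do the work, as an engineer would, in place of code of your own. Each camera call takes 0.05 s, during which the arm holds its last target. There are 200 camera calls.

TASK

Swing the yellow tilt bin forward until it lies on its rest rail, use the scoop to lift at least two kiln props together out of its mouth, and tip them gently into the white tray. Then stand the scoop back on the worktop on its flat bottom and swing the yellow bin fully shut; keep your fingers off the props, let none of them end up anywhere but in the tray or the bin, and leave the grey bin shut and the glaze pots and test tiles where they are.

Things in the scene. Friction and masses are not known exactly. Their poses are not given: they have to be found in the camera images.
- rack: Fixed plywood rack, 268 mm wide (y), 143 deep, 210 high, with two tilt-out bins in bays centred at y = +63 and -63 mm; which bin is where changes. Origin on the worktop, -x its front. Top board 200 to 210 mm high, front edge 25 mm ahead of the origin. Hinge rod 38 mm ahead, 38 mm high. Rest rail (9 mm bar along y) 120 mm ahead, 52 mm high: an open bin's front lies on it.
- yellow_bin (a joint): Angle of the yellow bin, rad: 0 shut, 0.96 lying forward on its rest rail (the stop). Its top swings to the rack's -x. It moves freely, 0.28 kg: falls shut below about 0.2 rad, falls open beyond about 0.4; no latch. When pushing it shut, a finger in front of the lip grips by friction and must rise with the lip, or it locks the bin.
- yellow_bin_hinge (a point): Middle of the yellow bin's hinge line; axes turn with the bin: y along the hinge, z up its front wall, x to its back. Front wall 4 mm thick, 150 high, inner face at x = -27 mm; floor 4 mm thick from z = 0; inside 110 mm wide, 120 deep; back wall at x = +93, 65 high. A 45-degree strip fills the front corner, from 27 mm up the wall to 23 mm along the floor. Smooth plastic, friction about 0.3.
- yellow_bin_rim (a point): Middle of the top edge of the yellow bin's front wall (x = -29, z = 150 mm in the hinge frame). A round lip 10 mm thick on the outside reaches 11 mm out from the wall's inner face. Shut, the rim is 188 mm above the worktop and a slot 40 mm wide lies open behind it, in front of the rack's top board: closed fingers fit in to hook the wall.
- grey_bin (a joint): Angle of the grey bin, made like the yellow one: 0 shut. Empty; stays shut.
- grey_bin_rim (a point): Middle of the top edge of the grey bin's front wall.
- scoop: Loose sheet-metal bench scoop, 0.2 kg, on its flat bottom. Origin at the middle of the underside; x to the nose (45 mm ahead), z up. Pan 90 mm long, 96 wide, bottom 2.5 thick, bevelled to 0.8 at the nose; side walls fall from 36 mm at the back to nothing 14 mm behind the nose; back wall at x = -45, 36 high. Wooden handle rises from it, leaning back 20 degrees from z in the x-z plane.
- scoop_grip (a point): Point on the axis of the scoop's wooden handle at which to grip it, at x = -72, z = 97 mm in the scoop's frame. The handle is 18 mm thick across y (grip it so) and 24 mm the other way, 95 mm long: it reaches 40 mm above this point and 55 mm below it along the leaning handle.
- scoop_floor (a point): Middle of the pan's inner floor.
- tray: White enamel tray with a blue rim, fixed. 230 mm long (its x), 150 mm wide (y), walls 4 mm thick and 44 mm high over the rolled rim, floor 4 mm. Origin at the middle of its underside.
- glaze_pot: Glaze pot with a green lid, 62 mm across, 65 mm high, on the worktop to the left of the rack; loose. Origin at its base.
- tile_blue: Blue glaze test tile, 62 x 40 x 9 mm, lying loose on top of the rack.
- tile_orange: Orange glaze test tile, 62 x 40 x 9 mm, lying loose on top of the rack.
- prop_1: Kiln prop: a cream fired-clay tube 64 mm long and 22 mm across, about 45 g, one of four alike that lie loose in the yellow bin. Origin at its centre, y along the tube.
- prop_2: Kiln prop: a cream fired-clay tube 64 mm long and 22 mm across, about 45 g, one of four alike that lie loose in the yellow bin. Origin at its centre, y along the tube.
- prop_3: Kiln prop: a cream fired-clay tube 64 mm long and 22 mm across, about 45 g, one of four alike that lie loose in the yellow bin. Origin at its centre, y along the tube.
- prop_4: Kiln prop: a cream fired-clay tube 64 mm long and 22 mm across, about 45 g, one of four alike that lie loose in the yellow bin. Origin at its centre, y along the tube.
Things that resemble listed ones, but are neither listed nor needed, are in the scene too. What is shaped like the prop_2 but green is not meant.

How it is judged:
By the outcome, as a careful person would: the job done as asked, in the order asked, and still so for the second after the job is handed in, with the robot touching nothing.
It also fails if it takes over 72 s, if anything falls off the work surface, if the arm or the gripper's body presses on something with over 40 N, if the wrist force passes 120 N, or if a joint passes its speed limit or range.

## Working session

There is one attempt and no reset: what is moved stays moved. The work goes in short steps, each a Python script; the robot and the scene stay as the last script left them, time stands still between calls to the robot, and variables do not carry over. Pictures are saved under pics/ and viewed, at most 10 in all, crops included, and the job is handed in when it is done.

```bash
ls; mkdir -p pics
cat > h.py <<'E'
import numpy as np, cv2
from plant import env, kin, read_camera, hand_in, search_frame, silhouettes, mark_of
from scipy.spatial.transform import Rotation as R
def cam(name):
    o=env.get_obs(); c=read_camera(name); K=np.array(c["camera_matrix"])
    if "extrinsics" in c: T=np.array(c["extrinsics"])
    else:
        W=np.eye(4); W[:3,:3]=R.from_rotvec(o["tool_rot"]).as_matrix(); W[:3,3]=o["position"]; T=W@np.array(c["mount"])
    return c["pixels"],K,T
def ray(K,T,p):
    d=T[:3,:3]@np.linalg.inv(K)@np.array([p[0],p[1],1.]); return T[:3,3],d/np.linalg.norm(d)
def tri(rs):
    A=np.zeros((3,3));b=np.zeros(3)
    for o,d in rs:
        P=np.eye(3)-np.outer(d,d);A+=P;b+=P@o
    x=np.linalg.solve(A,b); return x,[np.linalg.norm((np.eye(3)-np.outer(d,d))@(x-o)) for o,d in rs]
def atz(r,z): o,d=r; return o+d*(z-o[2])/d[2]
def save(n,img,up=1):
    cv2.imwrite(f"pics/{n}.png",cv2.resize(cv2.cvtColor(img,cv2.COLOR_RGB2BGR),None,fx=up,fy=up,interpolation=cv2.INTER_CUBIC))
E
python3 - <<'E'
from h import *
V={}
for n in("scene","top"):
    im,K,T=cam(n); V[n]=(K,T); save(n,im); print(n,T[:3,3].round(3),T[:3,2].round(2))
    for l in "rack yellow_bin_rim yellow_bin_hinge grey_bin_rim scoop scoop_grip scoop_floor tray glaze_pot tile_blue tile_orange prop_1".split():
        r=mark_of(n,l); print(n,l,[(np.round(a["point"],1).tolist(),round(a["confidence"],2), atz(ray(K,T,a["point"]),0).round(3).tolist()) for a in r[:4]])
E
```

```text
pics
scene [ 0.038 -0.456  1.05 ] [ 0.46  0.3  -0.83]
scene rack [([316.4, 157.9], 0.95, [0.722, -0.02, 0.0])]
scene yellow_bin_rim [([329.7, 142.9], 0.75, [0.786, -0.02, 0.0])]
scene yellow_bin_hinge [([330.8, 168.5], 0.56, [0.715, -0.07, 0.0])]
scene grey_bin_rim [([279.5, 119.5], 0.66, [0.775, 0.143, 0.0])]
scene scoop [([237.1, 228.9], 0.78, [0.432, 0.016, 0.0]), ([404.8, 288.6], 0.58, [0.528, -0.393, 0.0])]
scene scoop_grip [([211.5, 230.0], 0.9, [0.394, 0.065, 0.0])]
scene scoop_floor [([239.7, 226.3], 0.58, [0.441, 0.016, 0.0]), ([405.7, 288.1], 0.32, [0.53, -0.394, 0.0])]
scene tray [([402.7, 287.4], 0.86, [0.528, -0.388, 0.0])]
scene glaze_pot [([241.7, 157.0], 0.96, [0.61, 0.146, 0.0])]
scene tile_blue [([295.8, 86.6], 0.82, [0.908, 0.181, 0.0])]
scene tile_orange [([355.4, 109.8], 0.82, [0.931, -0.013, 0.0]), ([239.8, 227.1], 0.69, [0.439, 0.014, 0.0]), ([276.9, 120.8], 0.19, [0.767, 0.146, 0.0])]
scene prop_1 [([363.6, 227.3], 0.7, [0.611, -0.234, 0.0]), ([313.9, 272.1], 0.7, [0.444, -0.201, 0.0]), ([292.7, 319.8], 0.67, [0.325, -0.227, 0.0]), ([349.8, 147.8], 0.46, [0.80
[... 359 characters left out ...]
09, 0.0])]
top scoop_grip [([250.9, 143.5], 0.69, [0.691, 0.059, 0.0]), ([261.1, 285.8], 0.66, [0.357, 0.03, 0.0])]
top scoop_floor [([267.8, 251.7], 0.63, [0.434, 0.015, 0.0])]
top tray [([443.0, 203.8], 0.68, [0.545, -0.396, 0.0]), ([307.6, 121.1], 0.68, [0.746, -0.076, 0.0])]
top glaze_pot [([214.4, 175.9], 0.75, [0.612, 0.143, 0.0]), ([317.2, 138.3], 0.3, [0.704, -0.099, -0.0])]
top tile_blue [([244.6, 101.1], 0.7, [0.796, 0.076, 0.0])]
top tile_orange [([320.1, 91.8], 0.97, [0.82, -0.107, 0.0])]
top prop_1 [([375.8, 301.3], 0.75, [0.32, -0.233, 0.0]), ([303.2, 118.6], 0.71, [0.752, -0.066, 0.0]), ([369.6, 249.7], 0.68, [0.438, -0.221, 0.0]), ([375.1, 182.4], 0.65, [0.596, -0.236, 0.0])]
```

View pics/scene.png

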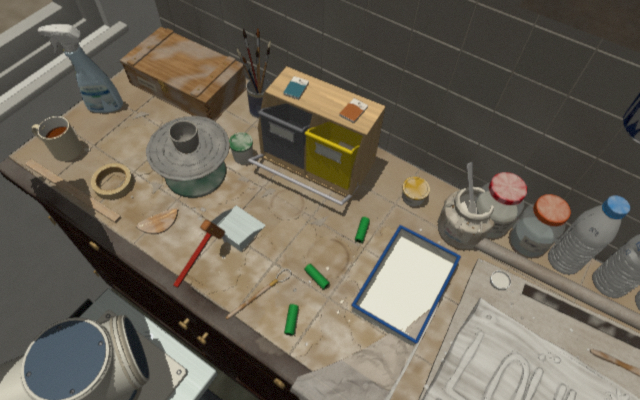

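View pics/top.png

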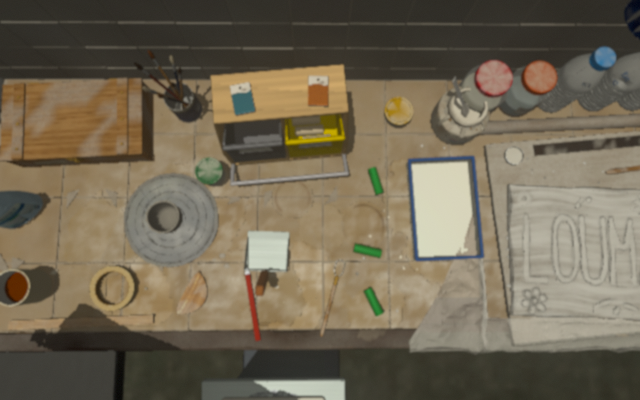

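Run:
```python
from h import *
K1,T1=cam("scene")[1:];K2,T2=cam("top")[1:]
for n,a,b in [("yrim",(329.7,142.9),(315.4,134.1)),("yhinge",(330.8,168.5),(313.4,141.4)),("grim",(279.5,119.5),(253.4,143.2)),("grip",(211.5,230),(261.1,285.8)),("floor",(239.7,226.3),(267.8,251.7)),("tray",(402.7,287.4),(443,203.8)),("rack",(316.4,157.9),(286.7,133.6)),("prop",(349.8,147.8),(303.2,118.6))]:
    x,e=tri([ray(K1,T1,a),ray(K2,T2,b)]);print(n,x.round(4),np.round(e,4))
c=read_camera("wrist");print(np.round(c["mount"],3),c["camera_matrix"],env.pinch_z)
o=env.get_obs();print(o["tool_rot"],o["time"])
D=R.from_euler("xyz",[np.pi,0,0])
for p in [(.4,.03,.35),(.5,-.05,.4),(.45,-.06,.35)]:
  for yaw in (0,np.pi/2,-np.pi/2,np.pi):
    q=kin.inverse_kinematics(p,(R.from_euler("z",yaw)*D).as_rotvec());print(p,yaw,None if q is None else np.round(q,2))
```

```text
yrim [ 0.6656 -0.0935  0.1718] [0.0029 0.0029]
yhinge [ 0.6822 -0.09    0.0515] [0.001 0.001]
grim [0.641  0.0299 0.1942] [0.0028 0.0028]
grip [0.3609 0.0185 0.0953] [0.0012 0.0012]
floor [0.4356 0.0127 0.0102] [0.0024 0.0024]
tray [ 0.5403 -0.3926 -0.0121] [0.0085 0.0085]
rack [ 0.71   -0.0274  0.0187] [0.0002 0.0002]
prop [ 0.7475 -0.0818  0.0572] [0.0187 0.0187]
[[-0.    -0.959 -0.283  0.073]
 [ 1.    -0.    -0.    -0.001]
 [ 0.    -0.283  0.959 -0.142]
 [ 0.     0.     0.     1.   ]] [[292.75412541   0.         325.72219069]
 [  0.         292.75412541 202.55305873]
 [  0.           0.           1.        ]] 0.0187
[-5.72941361e-01 -3.08890452e+00 -1.04576247e-05] 1.45
(0.4, 0.03, 0.35) 0 [-0.14 -0.01  0.    1.58  0.    3.01]
(0.4, 0.03, 0.35) 1.5707963267948966 [-0.14 -0.01  0.    1.58  0.    1.44]
(0.4, 0.03, 0.35) -1.5707963267948966 [-0.14 -0.01  0.    1.58  0.   -1.71]
(0.4, 0.03, 0.35) 3.141592653589793 [-0.14 -0.01  0.    1.58  0.   -0.14]
(0.5, -0.05, 0.4) 0 [-0.27  0.18  0.35  1.74  0.    2.87]
(0.5, -0.05, 0.4) 1.5707963267948966 [-0.27  0.18  0.35  1.74  0.    1.3 ]
(0.5, -0.05, 0.4) -1.5707963267948966 [-0.27  0.18  0.35  1.74  0.   -1.84]
(0.5, -0.05, 0.4) 3.141592653589793 [-0.27  0.18  0.35  1.74  0.   -0.27]
(0.45, -0.06, 0.35) 0 [-0.32  0.08  0.1   1.59  0.    2.82]
(0.45, -0.06, 0.35) 1.5707963267948966 [-0.32  0.08  0.1   1.59  0.    1.25]
(0.45, -0.06, 0.35) -1.5707963267948966 [-0.32  0.08  0.1   1.59  0.   -1.89]
(0.45, -0.06, 0.35) 3.141592653589793 [-0.32  0.08  0.1   1.59  0.   -0.32]
```

```bash
python3 - <<'E'
from h import *
D=(R.from_euler("z",np.pi)*R.from_euler("x",np.pi)).as_rotvec()
L="yellow_bin_rim yellow_bin_hinge grey_bin_rim scoop scoop_grip scoop_floor rack".split()
rs={l:[] for l in L}
for i,p in enumerate([(.40,.03,.33),(.53,-.02,.40),(.52,-.10,.33)]):
    env.move_pose(p,D); im,K,T=cam("wrist"); save(f"w{i}",im)
    np.savez(f"w{i}.npz",K=K,T=T,im=im)
    for l in L:
        r=mark_of("wrist",l)
        if r and r[0]["confidence"]>.3: rs[l].append(ray(K,T,r[0]["point"])); print(i,l,np.round(r[0]["point"],1),round(r[0]["confidence"],2))
for l in L:
    if len(rs[l])>1: x,e=tri(rs[l]);print(l,x.round(4),np.round(e,4))
print(env.get_obs()["time"])
E
python3 -c "
import cv2,numpy as np
cv2.imwrite('pics/wj.png',np.vstack([cv2.resize(cv2.imread(f'pics/w{i}.png'),(480,300)) for i in (0,1)]))"
```

```text
0 yellow_bin_hinge [254.7 326.2] 0.87
0 scoop [314.4 184.7] 0.78
0 scoop_grip [318.1 145.6] 0.74
0 scoop_floor [316.6 185.4] 0.61
0 rack [297.7 328.3] 0.84
1 yellow_bin_rim [274.  273.4] 0.93
1 yellow_bin_hinge [283.6 246.4] 0.84
1 grey_bin_rim [366.5 261. ] 0.69
1 scoop [379.  326.2] 0.52
1 scoop_grip [353.6  44.4] 0.88
1 scoop_floor [346.1 104.3] 0.8
1 rack [322.6 247.3] 0.62
2 yellow_bin_rim [332.1 310.7] 0.93
2 yellow_bin_hinge [329.3 270.2] 0.89
2 grey_bin_rim [402.3 109.8] 0.74
2 scoop [400.9 110.3] 0.94
2 scoop_grip [429.2  38.8] 0.95
2 scoop_floor [402.4 108.6] 0.9
2 rack [367.3 271.2] 0.68
yellow_bin_rim [ 0.6691 -0.0937  0.1738] [0.0001 0.0001]
yellow_bin_hinge [ 0.6946 -0.0986  0.0281] [0.0029 0.0027 0.004 ]
grey_bin_rim [ 0.4554 -0.0643  0.5184] [0.0475 0.0475]
scoop [ 0.4092 -0.0318  0.5033] [0.1067 0.0623 0.0837]
scoop_grip [0.362  0.0186 0.0958] [0.0015 0.001  0.0008]
scoop_floor [0.4358 0.015  0.0055] [0.0005 0.0006 0.0005]
rack [ 0.7087 -0.026   0.0095] [0.0033 0.0029 0.0022]
5.75
```

View pics/wj.png

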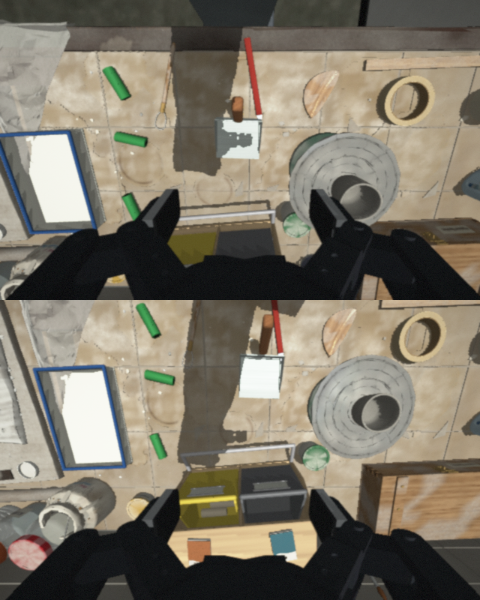

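Run:
```python
from h import *
im=np.load("w1.npz")["im"]; save("c1",im[180:380,210:430],3)
```

```text
(no output)
```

View pics/c1.png

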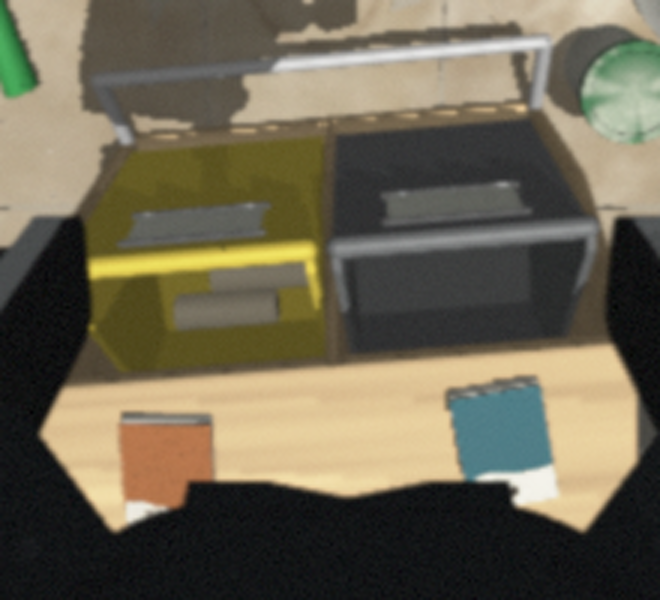

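Run:
```python
from h import *
from scipy.optimize import least_squares
d=np.load("w1.npz");K,T=d["K"],d["T"]
def at(p,z): return atz(ray(K,T,(p[0]/3+210-.3,p[1]/3+180-.3)),z)
for n,a,b,z in[("rail",(95,78),(550,42),.0545),("lip",(90,267),(597,226),.184),("board",(60,383),(610,343),.21)]:
    A,B=at(a,z),at(b,z);v=(B-A)[:2];print(n,A.round(4),B.round(4),"yaw",np.degrees(np.arctan2(-v[0],v[1])))
K1,T1=cam("scene")[1:];K2,T2=cam("top")[1:]
d2=np.load("w2.npz")
obs=[("yr",K1,T1,(329.7,142.9)),("yr",K2,T2,(315.4,134.1)),("yr",K,T,(274,273.4)),("yr",d2["K"],d2["T"],(332.1,310.7)),
("gr",K1,T1,(279.5,119.5)),("gr",K2,T2,(253.4,143.2)),("gr",K,T,(366.5,261)),
("yh",K1,T1,(330.8,168.5)),("yh",K2,T2,(313.4,141.4)),("yh",K,T,(283.6,246.4)),("yh",d2["K"],d2["T"],(329.3,270.2)),
("o",K1,T1,(316.4,157.9)),("o",K2,T2,(286.7,133.6)),("o",K,T,(322.6,247.3)),("o",d2["K"],d2["T"],(367.3,271.2))]
M=dict(yr=(-.067,-.063,.188),gr=(-.067,.063,.188),yh=(-.038,-.063,.038),o=(0,0,0))
def f(p):
    r=[]
    for l,k,t,px in obs:
        X=np.r_[p[:2],0]+R.from_euler("z",p[2]).apply(M[l]); o,dd=ray(k,t,px);r+=list((np.eye(3)-np.outer(dd,dd))@(X-o))
    return r
s=least_squares(f,[.71,-.03,.05],loss="soft_l1",f_scale=.004);print(s.x.round(4),np.degrees(s.x[2]));e=np.array(f(s.x)).reshape(-1,3)
for o,x in zip(obs,e):print(o[0],x.round(4))
c,sn=np.cos(s.x[2]),np.sin(s.x[2])
for n,a,b,z in[("rail",(95,78),(550,42),.0545),("lip",(90,267),(597,226),.184),("board",(60,383),(610,343),.21)]:
    for q in(a,b):
        P=at(q,z)[:2]-s.x[:2];print(n,"rack frame",(c*P[0]+sn*P[1]).round(4),(-sn*P[0]+c*P[1]).round(4))
for n in ("scene","top"):
    im,k,t=cam(n)
    for a in silhouettes(n,"tray")[:1]:
        cn=cv2.findContours(a["region"].astype(np.uint8),0,2)[0];cn=max(cn,key=cv2.contourArea)[:,0]
        P=np.array([atz(ray(k,t,x),.044)[:2] for x in cn]);r=cv2.minAreaRect(P.astype(np.float32)*1000);print(n,a["confidence"],r)
```

```text
rail [ 0.6056 -0.1675  0.0545] [0.5842 0.095  0.0545] yaw 4.677344209279639
lip [ 0.656  -0.1381  0.184 ] [0.6356 0.0908 0.184 ] yaw 5.098536625595644
board [ 0.6985 -0.1475  0.21  ] [0.6784 0.0928 0.21  ] yaw 4.78158904044321
[ 0.7175 -0.024   0.1266] 7.252853524006132
yr [0.0045 0.0017 0.0039]
yr [-0.004   0.0006 -0.0011]
yr [-0.0018 -0.0041 -0.0002]
yr [ 0.0003 -0.0009  0.0002]
gr [ 0.0011 -0.0044 -0.0017]
gr [-0.0014  0.0013 -0.0002]
gr [ 0.0008 -0.0037 -0.0001]
yh [-0.0007 -0.006  -0.0026]
yh [ 0.0014 -0.0007  0.0003]
yh [-0.0018  0.0081 -0.0021]
yh [-0.003   0.0042 -0.0016]
o [-0.0025 -0.0033 -0.003 ]
o [0.0021 0.0024 0.0007]
o [0.0061 0.0031 0.0028]
o [0.0015 0.0021 0.0012]
rail rack frame -0.1291 -0.1282
rail rack frame -0.1173 0.1349
lip rack frame -0.0754 -0.1054
lip rack frame -0.0668 0.1242
board rack frame -0.0345 -0.1201
board rack frame -0.0241 0.1208
scene 0.79 ((525.2399291992188, -390.3538818359375), (249.16656494140625, 156.63287353515625), 2.081757068634033)
```

```bash
cat >> h.py <<'E'
RK=np.array([.7155,-.0262]); RY=.0846; YB=-.063
def rw(x,z,y=YB): # rack plane -> world
    return np.r_[RK,0]+R.from_euler("z",RY).apply([x,y,z])
def bin2rack(bx,bz,th=.96):
    c,s=np.cos(th),np.sin(th); return -.038+bx*c-bz*s, .038+bx*s+bz*c
def cage(th,depth=.022,bx=-.0325):
    Rt=R.from_euler("z",RY)*R.from_euler("y",-th)   # bin orientation
    zt=Rt.apply([0,0,-1.]); yt=SY*Rt.apply([1.,0,0]); xt=np.cross(yt,zt)
    return rw(*bin2rack(bx,.150-depth,th)), R.from_matrix(np.c_[xt,yt,zt])
SY=-1
PHI=np.radians(35); PZ=env.pinch_z
def scoop_tool(nose,yaw,up):
    """nose bottom tip world pos, yaw of nose dir, up = nose-up pitch -> TCP pose"""
    S=R.from_euler("z",yaw)*R.from_euler("y",-up)
    zt=np.array([np.sin(PHI),0,-np.cos(PHI)]); yt=np.array([0,1.,0]); xt=np.cross(yt,zt)
    p=np.array([-.072-.045,0,.097])+PZ*zt
    return np.array(nose)+S.apply(p), S*R.from_matrix(np.c_[xt,yt,zt])
def bin_scoop(bx,bz,al,th=.96,dy=0):
    return scoop_tool(rw(*bin2rack(bx,bz,th),YB+dy),RY,al-(np.pi/2-th))
def ik(p): return kin.inverse_kinematics(list(p[0]),p[1].as_rotvec())
def go(p,v=.15,w=.9,stop=None):
    o=env.get_obs(); d=np.linalg.norm(p[0]-o["position"]); a=(p[1]*R.from_rotvec(o["tool_rot"]).inv()).magnitude()
    if d<5e-4 and a<5e-3: return False
    t=max(d/v,a/w,.05)
    return env.servo_line(list(p[0]),vel=max(d/t,.002),attitude=p[1].as_rotvec(),stop_force=stop)
def st(msg=""):
    o=env.get_obs(); print(msg,"t",round(o["time"],2),"p",np.round(o["position"],4),"F",np.round(o["wrist_force"],1),"op",round(o["opening"],4),flush=True)
TR=np.array([.535,-.391])
SC=np.array([.434,.0151]); SYAW=-.049
def table(dz=0): return scoop_tool([SC[0]+.045*np.cos(SYAW),SC[1]+.045*np.sin(SYAW),dz],SYAW,0)
E
python3 - <<'E'
import h
from h import *
def show(n,p):
    q=ik(p);print(n,p[0].round(3),None if q is None else np.round(q,2))
for sy in(-1,1):
    h.SY=sy
    for th in(0,.3,.6,.96): show(("cage",sy,th),cage(th))
    show("cageout",cage(0,-.05));show("cageout.96",cage(.96,-.06))
show("table",table())
r=np.radians
for a in[(-.01,.2,0),(-.022,.06,r(-6)),(-.004,.006,r(10)),(.02,.006,r(28)),(.05,.006,r(52)),(.05,.15,r(52)),(.05,.2,r(55))]: show(a,bin_scoop(*a))
for y in(0,-.3,-.6):
  for up,z in((.25,.1),(.2,.031),(-.5,.014),(-.9,.014),(-.9,.12)): show((y,up),scoop_tool([TR[0]+.015*np.cos(y),TR[1]+.015*np.sin(y),z],y,up))
E
```

```text
('cage', -1, 0) [ 0.651 -0.095  0.166] [-0.27  0.47  0.17  1.28 -0.   -1.93]
('cage', -1, 0.3) [ 0.614 -0.098  0.151] [-0.35  0.24 -0.26  0.8   0.13 -1.99]
('cage', -1, 0.6) [ 0.584 -0.101  0.125] [-0.46  0.11 -0.65  0.28  0.3  -2.04]
('cage', -1, 0.96) [ 0.56  -0.103  0.085] None
cageout [ 0.651 -0.095  0.238] [-0.27  0.45  0.32  1.45 -0.   -1.93]
cageout.96 [ 0.493 -0.108  0.132] None
('cage', 1, 0) [ 0.651 -0.095  0.166] [-0.27  0.47  0.17  1.28  0.    1.21]
('cage', 1, 0.3) [ 0.614 -0.098  0.151] [-0.35  0.24 -0.26  0.8   0.13  1.15]
('cage', 1, 0.6) [ 0.584 -0.101  0.125] [-0.46  0.11 -0.65  0.28  0.3   1.11]
('cage', 1, 0.96) [ 0.56  -0.103  0.085] None
cageout [ 0.651 -0.095  0.238] [-0.27  0.45  0.32  1.45  0.    1.21]
cageout.96 [ 0.493 -0.108  0.132] None
table [0.373 0.018 0.082] None
(-0.01, 0.2, 0) [ 0.474 -0.11   0.272] [-0.4   0.14 -0.03  1.4   0.   -0.49]
(-0.022, 0.06, np.float64(-0.10471975511965978)) [ 0.595 -0.1    0.186] [-0.29  0.43  0.16  1.4  -0.04 -0.37]
(-0.004, 0.006, np.float64(0.17453292519943295)) [ 0.614 -0.098  0.157] [-0.33  0.3  -0.12  0.99  0.07 -0.
[... 787 characters left out ...]
3, 0.25) [ 0.432 -0.359  0.153] [-1.16  0.03 -0.85  0.05  0.61 -0.65]
(-0.3, 0.2) [ 0.434 -0.36   0.09 ] [-1.14  0.14 -0.91 -0.09  0.57 -0.65]
(-0.3, -0.5) [ 0.498 -0.379  0.137] [-0.81  0.36 -0.08  1.03  0.05 -0.51]
(-0.3, -0.9) [ 0.547 -0.395  0.148] [-0.7   0.71  0.53  1.66 -0.11 -0.39]
(-0.3, -0.9) [ 0.547 -0.395  0.254] [-0.7   0.72  0.81  1.93 -0.11 -0.39]
(-0.6, 0.25) [ 0.446 -0.33   0.153] [-0.92 -0.04 -0.95 -0.18  0.24 -0.21]
(-0.6, 0.2) [ 0.448 -0.331  0.09 ] [-0.91  0.1  -1.01 -0.33  0.22 -0.21]
(-0.6, -0.5) [ 0.503 -0.369  0.137] [-0.78  0.35 -0.09  1.02  0.02 -0.18]
(-0.6, -0.9) [ 0.546 -0.398  0.148] [-0.74  0.72  0.55  1.69 -0.04 -0.13]
(-0.6, -0.9) [ 0.546 -0.398  0.254] None
```

```bash
cat >> h.py <<'E'
KT=.72
def cage(th,depth=.022,bx=-.0325):
    Rt=R.from_euler("z",RY)*R.from_euler("y",-th*KT)
    zt=Rt.apply([0,0,-1.]); yt=SY*Rt.apply([1.,0,0]); xt=np.cross(yt,zt)
    return rw(*bin2rack(bx,.148,th))+zt*(depth-.002), R.from_matrix(np.c_[xt,yt,zt])
E
python3 - <<'E'
import h
from h import *
for kt in(.6,.72,.8):
    h.KT=kt
    for th in(.8,.96,1.0): print(kt,th,[None if (q:=ik(cage(th,d))) is None else np.round(q,2).tolist() for d in (.022,-.05)])
r=np.radians
pts=[("table",table),("tab+",lambda:table(.1))]+[(str(a),(lambda a=a:bin_scoop(*a))) for a in[(-.01,.2,0),(-.022,.06,r(-6)),(-.004,.006,r(10)),(.05,.006,r(52)),(.05,.2,r(55))]]
for y in(0,-.3,-.6):
  for up,z in((.25,.1),(.2,.031),(-.5,.014),(-.8,.014),(-.8,.09)): pts.append((str((y,up)),lambda y=y,up=up,z=z: scoop_tool([TR[0]+.015*np.cos(y),TR[1]+.015*np.sin(y),z],y,up)))
for f in(0,10,20,28):
    h.PHI=r(f);print(f)
    for n,g in pts:
        q=ik(g());print("  ",n,None if q is None else np.round(q,2))
E
```

```text
0.6 0.8 [[-0.45, 0.14, -0.61, 0.39, 0.24, -2.05], [-0.49, 0.02, -0.56, 0.58, 0.25, -2.09]]
0.6 0.96 [[-0.49, 0.14, -0.75, 0.18, 0.3, -2.07], [-0.55, -0.01, -0.71, 0.39, 0.33, -2.12]]
0.6 1.0 [[-0.5, 0.14, -0.79, 0.13, 0.32, -2.07], [-0.57, -0.01, -0.75, 0.33, 0.35, -2.13]]
0.72 0.8 [[-0.48, 0.12, -0.7, 0.25, 0.29, -2.06], [-0.53, -0.02, -0.65, 0.45, 0.32, -2.11]]
0.72 0.96 [[-0.53, 0.13, -0.85, -0.01, 0.38, -2.07], [-0.61, -0.04, -0.83, 0.21, 0.42, -2.14]]
0.72 1.0 [[-0.54, 0.14, -0.89, -0.08, 0.4, -2.07], [-0.63, -0.03, -0.87, 0.15, 0.44, -2.14]]
0.8 0.8 [[-0.5, 0.11, -0.75, 0.15, 0.33, -2.06], [-0.56, -0.04, -0.72, 0.35, 0.37, -2.12]]
0.8 0.96 [[-0.55, 0.14, -0.92, -0.15, 0.43, -2.06], [-0.65, -0.04, -0.9, 0.08, 0.48, -2.14]]
0.8 1.0 [[-0.57, 0.15, -0.96, -0.23, 0.45, -2.06], [-0.67, -0.03, -0.95, 0.01, 0.51, -2.15]]
0
   table [-0.18  0.05 -0.65  0.86  0.   -0.13]
   tab+ [-0.18 -0.04 -0.46  1.15  0.   -0.13]
   (-0.01, 0.2, 0) None
   (-0.022, 0.06, np.float64(-0.10471975511965978)) None
   (-0.004, 0.006, np.float64(0.17453292519943295)) [-0.24  0.69  0.47  1.77 -0.13 -0.29]
   
[... 3689 characters left out ...]
63 -1.11]
   (0, -0.5) [-0.8   0.44  0.05  1.19 -0.01 -0.8 ]
   (0, -0.8) [-0.67  0.66  0.44  1.59 -0.19 -0.65]
   (0, -0.8) [-0.67  0.66  0.61  1.77 -0.19 -0.65]
   (-0.3, 0.25) [-1.11  0.03 -0.75  0.24  0.51 -0.66]
   (-0.3, 0.2) [-1.09  0.13 -0.81  0.11  0.47 -0.66]
   (-0.3, -0.5) [-0.78  0.43  0.03  1.19 -0.01 -0.48]
   (-0.3, -0.8) [-0.71  0.69  0.49  1.66 -0.12 -0.39]
   (-0.3, -0.8) [-0.71  0.69  0.67  1.84 -0.12 -0.39]
   (-0.6, 0.25) [-0.9  -0.04 -0.84  0.05  0.2  -0.22]
   (-0.6, 0.2) [-0.88  0.08 -0.9  -0.08  0.18 -0.22]
   (-0.6, -0.5) [-0.77  0.43  0.03  1.18 -0.   -0.17]
   (-0.6, -0.8) [-0.74  0.71  0.52  1.69 -0.04 -0.13]
   (-0.6, -0.8) [-0.74  0.7   0.7   1.88 -0.04 -0.13]
```

```bash
sed -i 's/^SY=-1/SY=1/; s/PHI=np.radians(35)/PHI=np.radians(25)/' h.py
python3 - <<'E'
from h import *
env.command_gripper(.030)
p=cage(0,-.06); env.move_pose(list(p[0]),p[1].as_rotvec()); st("above")
print("contact",go(cage(0),.12,stop=8)); st("in")
if abs(env.get_obs()["position"][2]-cage(0)[0][2])<.004:
    for th in np.linspace(0,.98,9)[1:]:
        go(cage(th),.15); 
        st(f"{th:.2f}")
    im,K,T=cam("scene"); save("open",im)
E
```

```text
above t 8.02 p [ 0.6505 -0.095   0.2483] F [-0.3  0.3  0.4] op 0.0299
contact False
in t 8.85 p [ 0.6509 -0.0951  0.1669] F [-0.3 -0.1  0.4] op 0.0301
0.12 t 9.13 p [ 0.634  -0.0964  0.1626] F [0.2 0.1 0.3] op 0.0299
0.24 t 9.41 p [ 0.619  -0.0977  0.1549] F [1.  0.2 0.1] op 0.0299
0.37 t 9.68 p [ 0.6051 -0.099   0.1457] F [2.1 0.6 0.2] op 0.0296
0.49 t 9.96 p [ 0.5924 -0.1003  0.135 ] F [-0.1 -0.3  0.3] op 0.0297
0.61 t 10.23 p [ 0.581  -0.1014  0.1228] F [ 0.5 -0.2  0.6] op 0.0298
0.73 t 10.52 p [ 0.5709 -0.1023  0.1092] F [-0.   0.3  0.1] op 0.0296
0.86 t 10.82 p [ 0.5625 -0.1031  0.0943] F [-0.7  0.2  0.4] op 0.0299
0.98 t 11.13 p [ 0.5567 -0.104   0.079 ] F [0.8 0.4 0.3] op 0.0302
```

Run:
```python
from h import *
go(cage(.98,-.05),.2); 
p=bin_scoop(-.01,.2,0); P=(p[0]+[0,0,.06],p[1]); env.move_pose(list(P[0]),P[1].as_rotvec()); st()
im,K,T=cam("wrist"); np.savez("w3.npz",im=im,K=K,T=T); save("open_w",im)
a=[mark_of("wrist",l) for l in("prop_1","yellow_bin_rim","yellow_bin_hinge")]
for r in a: print([(np.round(x["point"],1).tolist(),round(x["confidence"],2)) for x in r[:6]])
im,K,T=cam("scene"); save("open_s",im[60:220,220:440],3)
env.command_gripper(.06)
p=table(.0); zt=p[1].apply([0,0,1]); env.move_pose(list(p[0]-zt*.09),p[1].as_rotvec()); st("pre")
im,K,T=cam("wrist"); np.savez("w4.npz",im=im,K=K,T=T); save("pre",im)
for l in("scoop_grip","scoop_floor"): print([(np.round(x["point"],1).tolist(),round(x["confidence"],2)) for x in mark_of("wrist",l)[:2]])
for X in ([.362,.0186,.0958],[.4358,.015,.0055]):
    c=np.linalg.inv(T)@np.r_[X,1]; u=K@c[:3]; print("expect",(u[:2]/u[2]).round(1))
```

```text
t 13.07 p [ 0.471  -0.1101  0.3314] F [ 0.5 -0.4 -0.4] op 0.0302
[([244.5, 270.1], 0.94), ([257.5, 93.5], 0.91), ([320.6, 311.6], 0.83), ([329.4, 323.2], 0.75), ([336.3, 342.5], 0.74), ([266.1, 169.7], 0.69)]
[([327.6, 264.8], 0.65)]
[([324.6, 334.1], 0.88)]
pre t 14.85 p [0.3333 0.0196 0.163 ] F [ 0.5 -0.1  0.3] op 0.0603
[([326.3, 213.3], 0.64)]
[([326.5, 202.3], 0.82), ([324.7, 211.9], 0.2)]
expect [327.5 211. ]
expect [327.  204.3]
```

View pics/open_w.png

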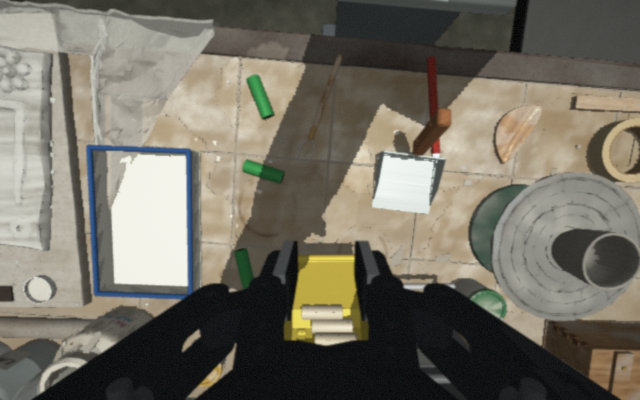

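View pics/open_s.png

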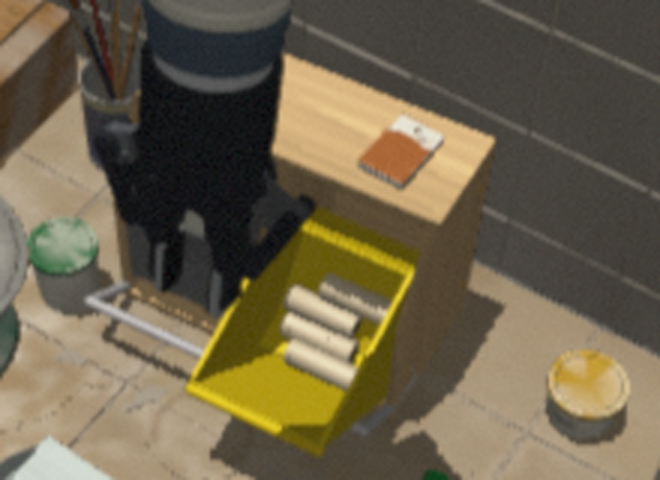

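Run:
```python
from h import *
print(go(table(),.15,stop=10)); st("at")
env.command_gripper(.0,newtons=110); st("grip"); 
np.save("grasp.npy",np.r_[env.get_obs()["position"],env.get_obs()["tool_rot"]])
go(table(.12),.2); st("lift")
im,K,T=cam("wrist"); np.savez("w5.npz",im=im,K=K,T=T)
for l in("scoop_grip","scoop_floor"): print([(np.round(x["point"],1).tolist(),round(x["confidence"],2)) for x in mark_of("wrist",l)[:2]])
# expected pixel of floor point & nose corners in nominal model
def px(Ps):
    out=[]
    for X in Ps:
        W=np.array([SC[0],SC[1],.12])+R.from_euler("z",SYAW).apply(X); c=np.linalg.inv(T)@np.r_[W,1];u=K@c[:3];out.append((u[:2]/u[2]).round(1).tolist())
    return out
q=px([(0,0,.0025),(.045,.048,0),(.045,-.048,0),(-.045,.048,.036),(-.045,-.048,.036)]);print(q)
for u in q: cv2.circle(im,tuple(int(round(v)) for v in u),2,(255,0,0),-1)
save("held",im[120:360,180:480],2.2)
```

```text
False
at t 15.75 p [0.3702 0.0182 0.0802] F [0.1 0.1 0.4] op 0.0597
grip t 16.22 p [0.3704 0.0181 0.0808] F [-3.9  0.5  8.2] op 0.0168
lift t 16.97 p [0.3691 0.0184 0.1987] F [-0.1 -0.  -3.1] op 0.0169
[([326.9, 275.4], 0.94)]
[]
[[326.6, 234.5], [375.1, 263.5], [277.9, 263.6], [396.1, 226.3], [257.5, 226.3]]
```

View pics/held.png

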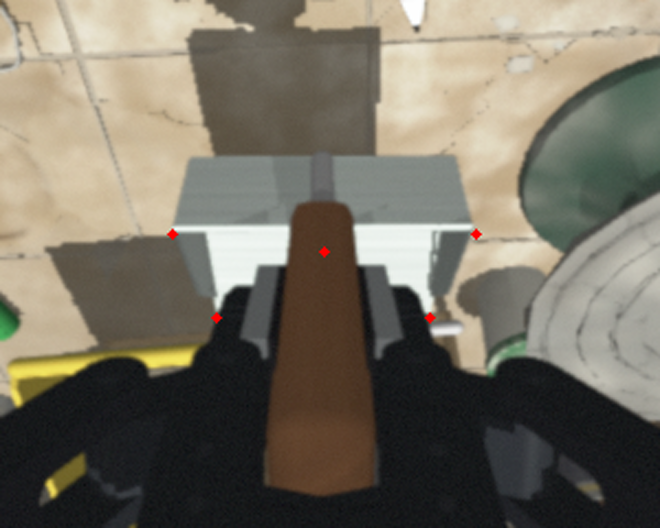

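Run:
```python
from h import *
from scipy.optimize import least_squares
d=np.load("w5.npz");K,T=d["K"],d["T"]
M=np.array([(-.045,.048,.036),(-.045,-.048,.036),(-.045,.048,0),(-.045,-.048,0)])
uv=np.array([(470,223),(178,223),(455,157),(190,157)])/2.2+[180,120]-.3
Ti=np.linalg.inv(T)
def proj(p):
    g=np.array([-.072,0,.097]);X=R.from_euler("zy",[p[3],-p[4]]).apply(M-g)+g+p[:3]
    W=np.array([SC[0],SC[1],.12])+R.from_euler("z",SYAW).apply(X);c=(Ti[:3,:3]@W.T).T+Ti[:3,3];u=(K@c.T).T;return u[:,:2]/u[:,2:]
print(proj(np.zeros(5)).round(1).tolist(),uv.round(1).tolist())
w=np.array([1,1,1,1,1])
s=least_squares(lambda p:np.r_[(proj(p)-uv).ravel(), p/np.array([.003,.003,.003,.05,.05])*.5],np.zeros(5));print(s.x.round(4),(proj(s.x)-uv).round(1).tolist())
o=env.get_obs();print(o["position"],o["tool_rot"]);p=table(.12);print(p[0],p[1].as_rotvec())
```

```text
[[396.1, 226.3], [257.5, 226.3], [387.8, 193.2], [265.6, 193.2]] [[393.3, 221.1], [260.6, 221.1], [386.5, 191.1], [266.1, 191.1]]
[ 0.0001 -0.0001 -0.0076 -0.0002  0.03  ] [[0.6, 0.3], [-1.1, 0.3], [-0.6, -0.3], [1.2, -0.3]]
[0.36913467 0.01842859 0.19843584] [ 0.06655002  2.70730806 -0.01391942]
[0.36997989 0.0182395  0.20005204] [ 0.06627453  2.7045416  -0.01469271]
```

Run:
```python
from h import *
go(table(.025),.25); st("a")
print(go(table(-.002),.03,stop=3)); st("touch"); print(table(0)[0])
go(table(.05),.25)
```

```text
a t 17.65 p [0.3701 0.0182 0.1052] F [ 0.1 -0.1 -2.3] op 0.0167
True
touch t 18.41 p [0.3701 0.0182 0.0808] F [ 1.9 -0.1  2.1] op 0.0168
[0.36997989 0.0182395  0.08005204]
```

```bash
cat >> h.py <<'E'
def nose_now(th=.96):
    o=env.get_obs(); zt=np.array([np.sin(PHI),0,-np.cos(PHI)]); yt=np.array([0,1.,0])
    G=R.from_matrix(np.c_[np.cross(yt,zt),yt,zt]); S=R.from_rotvec(o["tool_rot"])*G.inv()
    n=o["position"]-S.apply(np.array([-.117,0,.097])+PZ*zt)
    r=R.from_euler("z",-RY).apply(n-np.r_[RK,0]); x,z=r[0]+.038,r[2]-.038; c,s=np.cos(th),np.sin(th)
    f=R.from_euler("z",-RY).apply(S.apply([1,0,0]))
    return np.round([(x*c+z*s)*1000,(-x*s+z*c)*1000,(r[1]-YB)*1000,np.degrees(np.arctan2(f[2],f[0])+np.pi/2-th)],1)
E
python3 - <<'E'
from h import *
r=np.radians
go(table(.15),.3)
p=bin_scoop(-.015,.21,0); env.move_pose(list(p[0]),p[1].as_rotvec()); st("A"); print(nose_now())
print(go(bin_scoop(-.017,.10,r(-3)),.12,stop=6)); st("B");print(nose_now())
print(go(bin_scoop(-.032,.092,r(-6)),.04,stop=2.5)); st("C");print(nose_now())
E
```

```text
A t 20.04 p [ 0.4594 -0.1109  0.2721] F [-0.3 -0.  -2.1] op 0.0167
[-1.720e+01  2.092e+02  5.000e-01 -2.000e-01]
False
B t 21.14 p [ 0.5548 -0.103   0.2123] F [-0.4 -0.1 -3.4] op 0.0166
[-16.6 100.6  -0.   -3. ]
True
C t 21.48 p [ 0.559  -0.1029  0.2008] F [ 2.2  0.1 -1.2] op 0.0171
[-27.4  93.7  -0.2  -5.1]
```

Run:
```python
from h import *
r=np.radians
ok=True
for bx,bz,al in[(-.0272,.034,-5),(-.021,.0255,0),(-.010,.0145,5),(-.002,.0065,10)]:
    s=go(bin_scoop(bx,bz,r(al)),.07,stop=15); st(f"stop={s}");print(nose_now())
    if s: break
im,K,T=cam("scene"); save("sc1",im[60:220,220:440],3)
```

```text
stop=False t 22.51 p [ 0.6075 -0.0986  0.1668] F [ 1.5  0.3 -2.9] op 0.0165
[-27.2  34.2   0.   -5. ]
stop=False t 22.76 p [ 0.6052 -0.0986  0.1642] F [-1.6 -0.  -3.2] op 0.0169
[-21.6  27.3   0.2  -0.1]
stop=False t 23.01 p [ 0.6104 -0.0984  0.1628] F [-1.2 -0.2 -2.9] op 0.0168
[-9.9 15.6 -0.1  4.9]
stop=False t 23.26 p [ 0.6111 -0.0983  0.159 ] F [ 0.6 -1.  -1.6] op 0.0168
[-2.4  7.3 -0.   9.9]
```

View pics/sc1.png

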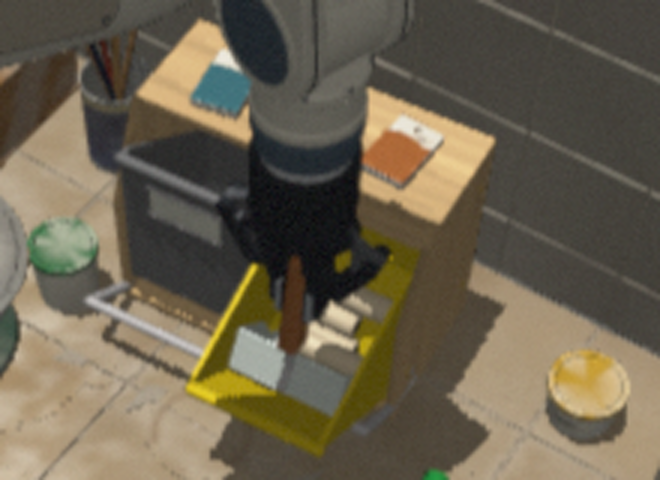

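Run:
```python
from h import *
r=np.radians
for nx in(6,14,22,30,38,46,54):
    al=np.arcsin((nx+27-4)/90.)
    s=go(bin_scoop(nx/1000,.0055,al),.05,stop=15); st(f"stop={s}");print(nose_now())
    if s: break
im,K,T=cam("scene"); save("sc2",im[60:220,220:440],3)
```

```text
stop=False t 23.72 p [ 0.6009 -0.0995  0.1545] F [2.8 0.9 5.5] op 0.0166
[ 7.6  5.2 -0.4 18.8]
stop=False t 23.98 p [ 0.5951 -0.0998  0.1519] F [2.7 2.  0.4] op 0.0167
[14.4  5.2 -0.1 24.2]
stop=False t 24.24 p [ 0.5893 -0.1002  0.1481] F [ 0.8  1.6 -2.9] op 0.0166
[20.9  5.7 -0.1 29.7]
stop=False t 24.52 p [ 0.5854 -0.1008  0.1436] F [ 1.5  1.6 -1.9] op 0.0166
[29.2  5.5 -0.4 35.8]
stop=False t 24.82 p [ 0.5815 -0.1011  0.1366] F [-0.7  0.  -3.4] op 0.0165
[36.7  5.4 -0.5 42.3]
stop=False t 25.17 p [ 0.5792 -0.1017  0.1274] F [ 0.3 -0.4 -4.7] op 0.0167
[45.1  5.  -0.8 49.7]
stop=False t 25.59 p [ 0.5786 -0.102   0.1146] F [ 0.8 -0.1 -3.5] op 0.0169
[54.   4.7 -1.1 58.6]
```

View pics/sc2.png

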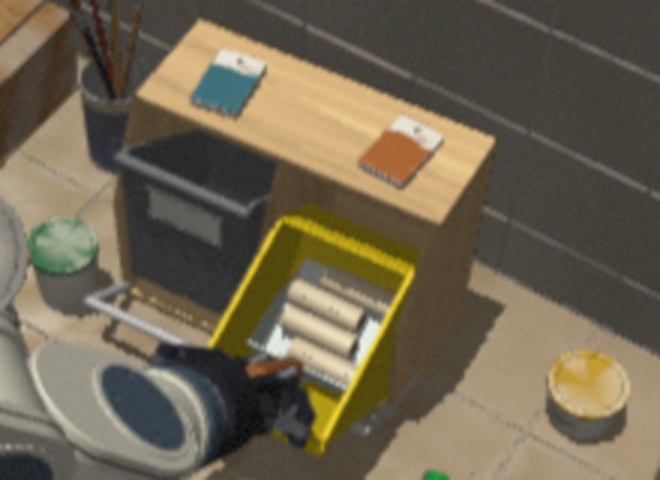

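Run:
```python
from h import *
r=np.radians
for a in[(.05,.03,60),(.05,.09,62),(.05,.15,62),(.05,.2,60)]: 
    q=ik(bin_scoop(a[0],a[1],r(a[2])));print(a,None if q is None else np.round(q,2))
for y in(-.1,-.3):
  for x,up,z in((.015,.4,.2),(.015,.4,.12),(.015,.3,.045),(.015,0,.016),(.01,-.4,.014),(.0,-.7,.014),(-.01,-.7,.1)):
    q=ik(scoop_tool([TR[0]+x*np.cos(y),TR[1]+x*np.sin(y),z],y,up));print(y,up,z,None if q is None else np.round(q,2))
```

```text
(0.05, 0.03, 60) [-0.59  0.07 -0.96 -0.2   0.5  -0.48]
(0.05, 0.09, 62) [-0.72 -0.07 -1.   -0.09  0.6  -0.56]
(0.05, 0.15, 62) [-0.86 -0.22 -0.97  0.18  0.69 -0.7 ]
(0.05, 0.2, 60) [-0.98 -0.33 -0.88  0.49  0.73 -0.86]
-0.1 0.4 0.2 [-1.26  0.02 -0.55  0.59  0.75 -1.  ]
-0.1 0.4 0.12 [-1.26  0.11 -0.7   0.35  0.75 -1.  ]
-0.1 0.3 0.045 [-1.21  0.2  -0.73  0.27  0.64 -0.98]
-0.1 0 0.016 [-1.03  0.22 -0.48  0.59  0.35 -0.89]
-0.1 -0.4 0.014 [-0.83  0.39 -0.05  1.11  0.02 -0.73]
-0.1 -0.7 0.014 [-0.72  0.6   0.31  1.51 -0.15 -0.6 ]
-0.1 -0.7 0.1 [-0.73  0.56  0.47  1.69 -0.15 -0.61]
-0.3 0.4 0.2 [-1.17 -0.09 -0.69  0.36  0.6  -0.67]
-0.3 0.4 0.12 [-1.17  0.01 -0.84  0.1   0.6  -0.67]
-0.3 0.3 0.045 [-1.12  0.12 -0.85  0.04  0.51 -0.67]
-0.3 0 0.016 [-0.97  0.18 -0.56  0.49  0.26 -0.62]
-0.3 -0.4 0.014 [-0.81  0.38 -0.07  1.09  0.02 -0.51]
-0.3 -0.7 0.014 [-0.73  0.61  0.33  1.54 -0.11 -0.42]
-0.3 -0.7 0.1 [-0.74  0.57  0.49  1.73 -0.11 -0.42]
```

Run:
```python
from h import *
r=np.radians
for a in[(.051,.02,59.5),(.05,.06,61),(.05,.12,62),(.05,.17,61),(.055,.21,60)]:
    s=go(bin_scoop(a[0],a[1],r(a[2])),.09,stop=15); st(f"stop={s}");print(nose_now())
    if s: break
im,K,T=cam("scene"); save("sc3",im[60:260,220:480],3)
print([(np.round(x["point"],1).tolist(),round(x["confidence"],2)) for x in mark_of("scene","prop_1")[:8]])
im,K,T=cam("wrist"); save("w6",im)
```

```text
stop=False t 25.95 p [ 0.5648 -0.103   0.121 ] F [ 3.1 -0.9  3. ] op 0.0171
[53.7 20.6 -0.9 59.7]
stop=False t 26.53 p [ 0.5318 -0.1063  0.1406] F [9.3 1.2 3.9] op 0.0166
[54.3 60.6 -1.2 61.3]
stop=False t 27.34 p [ 0.4804 -0.1094  0.1689] F [-0.9  0.2 -5.5] op 0.0167
[ 4.920e+01  1.197e+02 -1.000e-01  6.190e+01]
stop=False t 28.06 p [ 0.4402 -0.1129  0.2002] F [ 0.  -0.  -4.7] op 0.0169
[ 4.980e+01  1.697e+02 -1.000e-01  6.100e+01]
stop=False t 28.67 p [ 0.4109 -0.1153  0.2294] F [ 0.9  1.  -4.2] op 0.0166
[ 5.460e+01  2.096e+02 -1.000e-01  6.000e+01]
[([309.1, 176.0], 0.9), ([365.1, 228.7], 0.77), ([292.4, 179.3], 0.73), ([291.1, 190.0], 0.7), ([290.9, 319.0], 0.64), ([291.1, 203.4], 0.62), ([315.0, 274.3], 0.59)]
```

View pics/sc3.png

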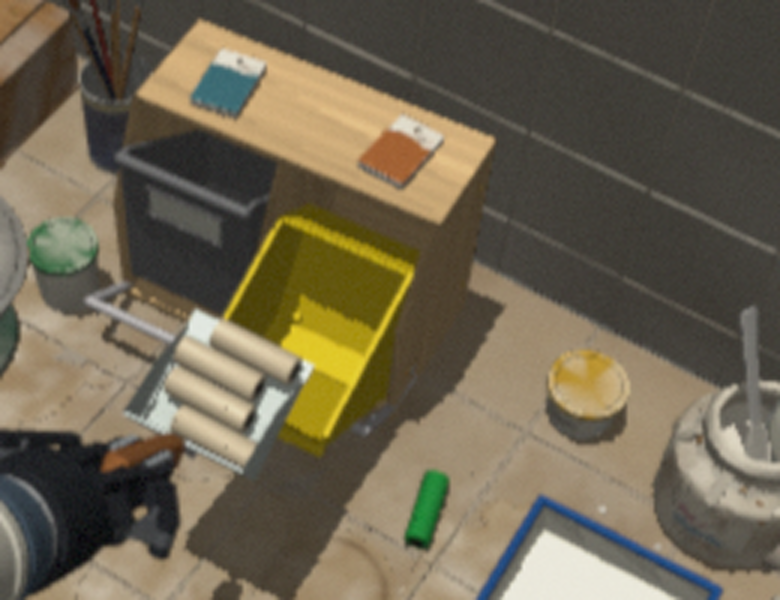

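```bash
cat >> h.py <<'E'
def trs(x,up,z,y=-.1): return scoop_tool([TR[0]+x*np.cos(y),TR[1]+x*np.sin(y),z],y,up)
E
python3 - <<'E'
from h import *
go(trs(.01,.42,.19),.14); st("hover")
go(trs(.01,.40,.10),.15); 
print(go(trs(.01,.30,.045),.10,stop=10)); st("in")
for up,z in((.12,.028),(-.05,.016),(-.2,.011)):
    go(trs(.01,up,z),.1,w=.45)
env.pause(.3)
go(trs(.008,-.45,.011),.1,w=.6); go(trs(.0,-.7,.012),.1,w=.6); env.pause(.2); st("tipped")
go(trs(-.01,-.7,.09),.12); st("up")
for c in("scene","top"):
    im,K,T=cam(c); save("d_"+c,im)
    for x in silhouettes(c,"prop_1")[:9]:
        m=x["region"]; v,u=np.nonzero(m); print(c,round(x["confidence"],2),atz(ray(K,T,(u.mean(),v.mean())),.015).round(3)[:2],im[m].mean(0).round(),m.sum())
    print([(np.round(x["extent"]).tolist(),round(x["confidence"],2)) for x in search_frame(c,"tray")[:2]])
E
```

```text
hover t 30.85 p [ 0.4134 -0.3782  0.2187] F [-0.8 -0.7 -3.5] op 0.0166
False
in t 32.16 p [ 0.418  -0.3793  0.0899] F [-0.9 -0.6 -5.2] op 0.0167
tipped t 35.36 p [ 0.5023 -0.3879  0.1442] F [-1.2 -0.4 -2.4] op 0.0167
up t 36.17 p [ 0.4932 -0.3867  0.2208] F [-0.3 -0.4 -3.3] op 0.0168
scene 0.75 [ 0.597 -0.236] [ 44. 115.  55.] 245
scene 0.65 [ 0.321 -0.226] [22. 62. 29.] 315
scene 0.64 [ 0.629 -0.416] [138. 127. 106.] 112
scene 0.64 [ 0.435 -0.213] [21. 66. 30.] 233
scene 0.56 [ 0.608 -0.415] [98. 90. 75.] 142
scene 0.55 [ 0.569 -0.404] [94. 87. 72.] 51
scene 0.47 [ 0.586 -0.409] [96. 88. 74.] 205
scene 0.26 [ 0.652 -0.079] [153. 134.  24.] 2507
[([354.0, 225.0, 459.0, 345.0], 0.6)]
top 0.84 [ 0.435 -0.213] [44. 66. 37.] 251
top 0.73 [ 0.608 -0.389] [132. 121.  96.] 158
top 0.64 [ 0.629 -0.401] [141. 129. 103.] 235
top 0.56 [ 0.596 -0.235] [ 51. 111.  48.] 231
[([409.0, 155.0, 470.0, 218.0], 0.72)]
```

Run:
```python
from h import *
go(trs(-.01,-.3,.17),.2); 
p=table(.10); env.move_pose(list(p[0]),p[1].as_rotvec()); st("over")
go(table(.012),.2); print(go(table(-.003),.03,stop=3)); st("down")
env.command_gripper(.05); env.pause(.1); st("rel")
zt=p[1].apply([0,0,1]); b=table(0)
go((b[0]-zt*.10,b[1]),.25); go((b[0]-zt*.10+[0,0,.12],b[1]),.3);st()
for c in("scene","top"):
    im,K,T=cam(c); save("e_"+c,im)
    for x in silhouettes(c,"prop_1")[:9]:
        m=x["region"]; v,u=np.nonzero(m); print(c,round(x["confidence"],2),atz(ray(K,T,(u.mean(),v.mean())),.015).round(3)[:2],im[m].mean(0).round(),m.sum())
    for l in("scoop_floor","scoop_grip"): print(l,[(atz(ray(K,T,x["point"]),z).round(3)[:2],round(x["confidence"],2)) for z,x in zip([.0025 if l=="scoop_floor" else .097]*2,mark_of(c,l)[:2])])
```

```text
over t 38.61 p [0.371  0.0177 0.1806] F [-0.2  0.  -1.8] op 0.0169
True
down t 39.64 p [0.3706 0.018  0.0801] F [ 1.2 -0.4  2. ] op 0.0166
rel t 40.16 p [0.3694 0.0183 0.0793] F [ 0.  -0.7 -1.6] op 0.05
 t 41.26 p [0.328  0.0203 0.2896] F [-0.7  0.7 -0.1] op 0.05
scene 0.81 [ 0.587 -0.401] [185. 171. 143.] 279
scene 0.8 [ 0.597 -0.237] [ 46. 113.  55.] 257
scene 0.71 [ 0.321 -0.226] [ 41. 120.  55.] 301
scene 0.69 [ 0.61  -0.403] [196. 180. 151.] 194
scene 0.63 [ 0.564 -0.391] [182. 169. 142.] 292
scene 0.53 [ 0.435 -0.213] [ 38. 126.  56.] 225
scene 0.49 [ 0.632 -0.404] [191. 176. 148.] 209
scoop_floor [(array([0.44 , 0.006]), 0.71), (array([0.424, 0.012]), 0.51)]
scoop_grip [(array([0.355, 0.015]), 0.65)]
top 0.84 [ 0.628 -0.402] [165. 151. 120.] 253
top 0.84 [ 0.435 -0.212] [ 61. 119.  55.] 269
top 0.7 [ 0.584 -0.402] [167. 153. 122.] 265
top 0.66 [ 0.32  -0.226] [ 62. 119.  57.] 294
top 0.54 [ 0.606 -0.402] [165. 150. 119.] 255
top 0.54 [ 0.597 -0.235] [ 59. 117.  52.] 245
top 0.49 [ 0.563 -0.389] [172. 158. 126.] 228
scoop_floor [(array([0.437, 0.009]), 0.78), (array([0.436, 0.014]), 0.68)]
scoop_grip [(array([0.359, 0.021]), 0.6), (array([ 0.784, -0.094]), 0.32)]
```

Run:
```python
from h import *
env.command_gripper(.030)
p=cage(.96,-.07); env.move_pose(list(p[0]),p[1].as_rotvec()); st("pre")
s=go(cage(.96),.12,stop=8); st(f"in {s}")
if not s:
    for th in np.linspace(.96,0,10)[1:]:
        s=go(cage(th),.13,stop=20); st(f"{th:.2f} {s}")
        if s: break
    if not s:
        env.pause(.4); go(cage(0,.0),.05,stop=6); go(cage(0,-.07),.15); 
        p=cage(0,-.07); go((p[0]+[-.15,0,.05],p[1]),.25); st("out"); env.pause(.3)
        for c in("scene","top","wrist"):
            im,K,T=cam(c); save("f_"+c,im)
            for l in("yellow_bin_rim","grey_bin_rim"): print(c,l,[(np.round(x["point"],1).tolist(),round(x["confidence"],2)) for x in mark_of(c,l)[:2]])
```

```text
pre t 43.1 p [ 0.4979 -0.1078  0.1521] F [0.  0.6 0.3] op 0.0302
in False t 44.02 p [ 0.5563 -0.1028  0.0814] F [ 0.1 -0.2 -0.2] op 0.0299
0.85 False t 44.31 p [ 0.5631 -0.1028  0.0961] F [ 0.3  0.8 -0.7] op 0.0302
0.75 False t 44.59 p [ 0.5697 -0.1018  0.1074] F [-0.5  0.1 -0.3] op 0.0299
0.64 False t 44.86 p [ 0.5782 -0.1011  0.1188] F [-0.7 -0.7 -0.2] op 0.0303
0.53 False t 45.12 p [ 0.588  -0.1003  0.1296] F [-0.1 -0.8 -0.1] op 0.03
0.43 False t 45.39 p [ 0.5988 -0.0993  0.1393] F [-0.4  0.5 -0.1] op 0.0302
0.32 False t 45.66 p [ 0.6105 -0.0983  0.1478] F [-0.5  0.1 -0.2] op 0.0303
0.21 False t 45.92 p [ 0.6231 -0.0972  0.155 ] F [-0.2  0.1 -0.1] op 0.0298
0.11 False t 46.19 p [ 0.6365 -0.0961  0.1608] F [ 0.2 -0.3 -0.5] op 0.0299
0.00 False t 46.46 p [ 0.6504 -0.0949  0.165 ] F [-0.2 -1.1 -0.7] op 0.0303
out t 48.85 p [ 0.5012 -0.0951  0.3072] F [ 0.  -0.5 -0.4] op 0.0298
scene yellow_bin_rim [([330.0, 141.8], 0.7)]
scene grey_bin_rim [([282.0, 120.4], 0.68), ([409.1, 272.5], 0.25)]
top yellow_bin_rim []
top grey_bin_rim [([251.5, 145.1], 0.57)]
wrist yellow_bin_rim [([491.6, 212.7], 0.84)]
wrist grey_bin_rim [([515.4, 62.7], 0.65)]
```

Run:
```python
from h import *
p=cage(0,-.07); go((p[0]+[-.28,.12,.08],p[1]),.3); st()
for c in("scene","top"):
    im=cam(c)[0]; old=cv2.cvtColor(cv2.imread(f"pics/{c}.png"),cv2.COLOR_BGR2RGB)
    d=np.abs(im.astype(int)-old).sum(2)
    for n,(a,b,x,y) in ({"bins":(85,190,255,390),"tiles":(75,125,280,370),"pot":(130,165,228,252)} if c=="scene" else {"bins":(110,160,215,350),"tiles":(75,115,225,335),"pot":(155,190,195,226)}).items():
        r=d[a:b,x:y]; print(c,n,"mean",r.mean().round(1),"frac>60",(r>60).mean().round(4))
    f=lambda i:((i[...,0]>100)&(i[...,1]>90)&(i[...,2]<70))
    A,B=f(old),f(im); A[:, 390:]=0;B[:,390:]=0; print(c,"yellow px",A.sum(),B.sum(),(A&B).sum())
```

```text
t 50.35 p [0.3707 0.0251 0.3381] F [-0.4 -0.1 -0.4] op 0.0303
scene bins mean 21.3 frac>60 0.002
scene tiles mean 25.8 frac>60 0.0
scene pot mean 24.7 frac>60 0.0
scene yellow px 2087 950 743
top bins mean 22.4 frac>60 0.0858
top tiles mean 20.7 frac>60 0.0
top pot mean 16.8 frac>60 0.0
top yellow px 6447 6852 5764
```

```bash
python3 -c "
from h import *
print(hand_in())"
```

```text
the job is handed in; nothing more can be done
None
```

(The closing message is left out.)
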